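# Shift the drive selector into the marked range

## Robot

A 6-joint arm with a two-finger parallel gripper is mounted at the origin on the work surface. World frame = base frame: x ahead of the robot, y to its left, z up, the work surface at z = 0. Lengths are in m, angles in rad, forces in N, time in s.
With the tool pointing down it reaches from about 0.35 to 0.775 m from the base axis. Payload 5.5 kg.
Tool frame: the origin (TCP) lies at the very end of the fingers, on their centre line; the grasp point (between the pads) lies 19 mm behind it; x points along the fingers, y is the direction in which the jaws open and shut, and the axes are right-handed (so a half turn about x gives the same grasp; the last joint's range is limited). The gripper opens to 85 mm and grips with 20 to 120 N. Pads are 22 mm wide; open, the fingers measure 114 mm over their backs; the gripper's body (76 mm by 85 mm) begins 54 mm behind the grasp point. The pads swing forward as they close: fully open they stand 13 mm farther back than shut.
Start: joints at [1.079, 0.313, 0.046, 1.304, 0, 1.431], TCP at [0.198, 0.54, 0.231] pointing down, gripper open.
Joint ranges: [-2.76, 2.76], [-0.86, 1.69], [-1.03, 1.26], [-2.2, 2.34], [-1.47, 1.5], [-3.14, 3.14]. Speed limits (rad/s): [2.57, 2.57, 3.14, 3.14, 3.14, 3.14].

## Interface

Orientations are given as a unit quaternion [w, x, y, z].
In Python, from workcell import env gives the robot as it stands.
- The arm moves only by the tool drive_tool, never from a script. Its argument "plan" is a list that holds one entry, the list of rows, each a list of 7 numbers: the shift along the tool's x, y, z in cm, then the turn, a rotation vector about the tool's x, y, z in degrees, then the opening, from 0 (shut) to 1 (fully open). In form: [[[tx, ty, tz, wx, wy, wz, fingers], ...]]. A call has exactly 5 rows; each row shifts and turns the commanded pose from where the row before left it, along the tool's axes as they then stand; what a row does not reach is not made up. A row lasts 1/12 s, in which the tool goes at most 41.7 mm and 7.16 degrees, less where a joint would pass 70% of its speed; a pose out of reach is approached as far as the arm can. A call with a gripper value outside its range is refused whole. The fingers move at their own pace and stop on an object; "squeeze" is the grip in N (left out, the last holds). Time passes only in rows, so rows that do not move let the fingers close, or fill a call up. It gives the time, the measured TCP pose, the force and the opening at its end, in the units of the state.
- env.get_state(): the state, without advancing time (a new reading comes with each control period).
- env.read_camera(name): name is "side" or "top" or "wrist"; returns the picture (420x560x3 uint8, red, green, blue); there is no depth.
- env.camera_model(name): a dict with "camera_matrix" (3x3 intrinsics, pixels), "camera_from_world" (4x4, takes a point from world to camera coordinates); the wrist camera has in their place "T_tool_cam" (4x4, takes a point from camera to tool coordinates, whose origin is the TCP and whose axes are the tool frame's). Camera axes: x right, y down, z forward; pixel columns grow to the right and rows downward; lengths in m; the calibration is good to about 2 mm. A picture is of the moment at which its call begins: read the wrist's pose just before it. camera_model takes no time and is no camera call.
- env.hand_in(): hands the job in, once; it reports no verdict.
The state is a dict: "clock": time; "joint_pos": joint angles; "qvel": joint speeds; "tau": joint torques, N m; "tcp_pos": TCP position; "orientation": TCP orientation; "wrist_force": force on the tool from outside, world axes, zero at the start; "ft_torque": the same for the moment, N m; "finger_gap": finger opening in m.
Only numpy, scipy, OpenCV 4.12 (cv2) and the standard library are available. Lean on these libraries where they do the work, as an engineer would, in place of code of your own. Each camera call takes 0.05 s, during which the arm holds its last target.

## Task

The drive selector is the wide box whose upright ball-knobbed lever stands in an H-shaped gate. Shift its lever from neutral sideways and then fully forward, away from you, into the forward slot that points at the winged plug, not the one that points at the flat plug, then let go. Leave the other lever, on the narrow box with the straight slot, alone.

Things in the scene. Friction and masses are not known exactly. Their poses are not given: they have to be found in the camera images.
- selector: Drive selector, fixed: dark grey box 200 x 200 mm, 120 high, metal top with an H slot. Origin: centre of its underside; x forward, y left, z up. Slots 18 mm wide for a 10 mm stem: neutral runs along y through the centre; a fore-and-aft slot at each end (y = +-23 mm) reaches 34 mm either side. The stem tilts about a pivot 20 mm above the origin; stiff (1.5 to 3 N at the knob), stays where left.
- shift_knob (a point): Centre of the 32 mm black ball on the selector's lever, 180 mm from the pivot (200 mm above the bench when upright). In the selector's frame: x = 0 in neutral (+-7 mm play), where it starts near the middle; y = +-43 mm (+-7 mm play) in line with the left or right slot; x about +50 mm when fully forward, there about 13 mm lower, as it moves on a sphere about the pivot.
- wing_plug: Winged dark steel plug fixed on the selector: disc 26 mm across, 4 mm thick, with an upright bar 32 mm long along y, 8 mm thick, top 16 mm above the panel. Origin: centre of its underside, 120 mm above the bench, 72 mm forward of the panel's centre and 43 mm left or right, straight beyond the slot to use. Axes as the selector's. A flat disc of the same size stands at the other side.
- feed_knob (a point): Centre of the 32 mm black ball knob of the other lever, to be left alone: about 180 mm above the bench, on a narrow dark grey box 160 x 90 mm, 100 mm high, with one straight slot along its length.

How it is judged:
By the outcome, as a careful person would: the job done as asked, in the order asked, and still so for the second after the job is handed in, with the robot touching nothing.
It also fails if it takes over 32 s, if anything falls off the work surface, if the arm or the gripper's body presses on something with over 40 N, if the wrist force passes 120 N, or if a joint passes its speed limit or range.

## Working session

There is one attempt and no reset: what is moved stays moved. The work goes in short steps, Python scripts to look and compute and a tool call to move; the robot and the scene stay as the last step left them, time stands still between calls to the robot, and variables do not carry over. Pictures are saved under pics/ and viewed, and the job is handed in when it is done.

Besides the shell and the picture viewer there is one more tool, called as name(argument=value, ...), one argument or row to a line, values as JSON. drive_tool: Moves the arm, as the interface text tells. Its arguments: {"type":"object","properties":{"plan":{"type":"array","items":{"type":"array","items":{"type":"array","items":{"type":"number"}}}},"squeeze":{"type":"number"}},"required":["plan"]}

```bash
ls; mkdir -p pics; python3 - <<'E'
from workcell import env
import cv2,numpy as np
s=env.get_state();print({k:np.round(v,3) for k,v in s.items()})
for n in("side","top","wrist"):
    m=env.camera_model(n);print(n,{k:np.round(v,3).tolist() for k,v in m.items()})
    cv2.imwrite(f"pics/{n}0.png",env.read_camera(n)[:,:,::-1])
E
```

```text
pics
{'clock': np.float64(0.0), 'joint_pos': array([1.079, 0.314, 0.045, 1.304, 0.   , 1.431]), 'qvel': array([-0.001, -0.002,  0.002,  0.001, -0.001,  0.   ]), 'tau': array([-1.0000e-03, -4.8062e+01,  2.9853e+01,  1.9000e-02, -0.0000e+00,
       -0.0000e+00]), 'tcp_pos': array([0.198, 0.539, 0.23 ]), 'orientation': array([ 0.696,  0.123,  0.696, -0.124]), 'wrist_force': array([-0.211, -0.155,  0.538]), 'ft_torque': array([-0.051, -0.032,  0.047]), 'finger_gap': np.float64(0.086)}
side {'camera_matrix': [[515.2, 0.0, 277.232], [0.0, 515.2, 207.89], [0.0, 0.0, 1.0]], 'camera_from_world': [[-0.83, -0.558, -0.004, 0.456], [-0.32, 0.481, -0.816, 0.31], [0.458, -0.676, -0.578, 0.544], [0.0, 0.0, 0.0, 1.0]]}
top {'camera_matrix': [[379.777, 0.0, 287.384], [0.0, 379.777, 207.877], [0.0, 0.0, 1.0]], 'camera_from_world': [[-0.017, -0.999, -0.043, 0.023], [-0.982, 0.025, -0.189, 0.583], [0.19, 0.039, -0.981, 0.693], [0.0, 0.0, 0.0, 1.0]]}
wrist {'camera_matrix': [[359.112, 0.0, 279.166], [0.0, 359.112, 211.561], [0.0, 0.0, 1.0]], 'T_tool_cam': [[0.0, -0.263, 0.965, -0.143], [1.0, 0.0, -0.0, 0.0], [0.0, 0.965, 0.263, -0.068], [0.0, 0.0, 0.0, 1.0]]}
```

View pics/side0.png

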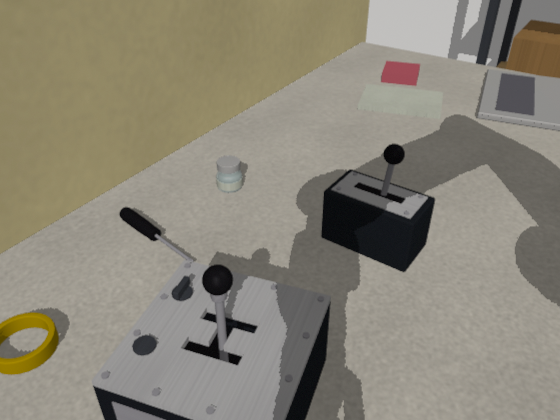

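View pics/top0.png

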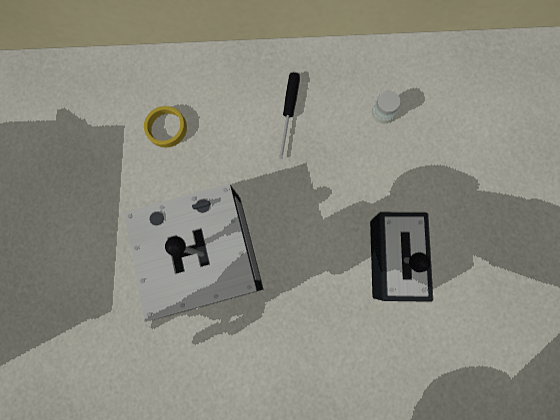

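View pics/wrist0.png

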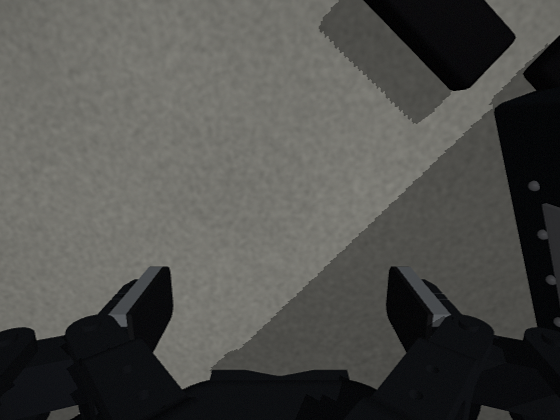

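```bash
cat > h.py <<'E'
import numpy as np,cv2
from workcell import env
def ray(n,uv):
    m=env.camera_model(n);K=np.array(m["camera_matrix"]);T=np.array(m["camera_from_world"])
    R=T[:3,:3];c=-R.T@T[:3,3];d=R.T@np.linalg.inv(K)@np.array([uv[0],uv[1],1.]);return c,d/np.linalg.norm(d)
def plane(n,uv,z):
    c,d=ray(n,uv);return c+d*(z-c[2])/d[2]
def tri(a,b):
    A=[];B=[]
    M=np.zeros((3,3));v=np.zeros(3);L=[ray("top",a),ray("side",b)]
    for c,d in L:
        P=np.eye(3)-np.outer(d,d);M+=P;v+=P@c
    p=np.linalg.solve(M,v);return p,[np.linalg.norm((np.eye(3)-np.outer(d,d))@(p-c)) for c,d in L]
def ball(img,box,thr=45):
    x0,y0,x1,y1=box;g=img[y0:y1,x0:x1].max(2);m=(g<thr).astype(np.uint8)
    r=3
    m=cv2.morphologyEx(m,cv2.MORPH_OPEN,cv2.getStructuringElement(cv2.MORPH_ELLIPSE,(13,13)))
    cs,_=cv2.findContours(m,cv2.RETR_EXTERNAL,cv2.CHAIN_APPROX_NONE)
    out=[]
    for c in cs:
        (x,y),r=cv2.minEnclosingCircle(c);M=cv2.moments(m);out.append((x+x0,y+y0,r,M['m10']/M['m00']+x0,M['m01']/M['m00']+y0))
    return out
E
python3 - <<'E'
from h import *
t=cv2.imread("pics/top0.png");s=cv2.imread("pics/side0.png")
bt=ball(t,(155,225,200,275));bs=ball(s,(195,255,245,305));print(bt,bs)
print("knob",tri(bt[0][3:],bs[0][3:]))
ft=ball(t,(400,240,440,280));fs=ball(s,(375,135,415,175));print(ft,fs);print("feed",tri(ft[0][3:],fs[0][3:]))
for n,a,b in(("wing",(202,206),(182,293)),("flat",(157,218),(144,345))):
    print(n,plane("top",a,.124),plane("side",b,.124))
cv2.imwrite("pics/topz.png",cv2.resize(t[170:330,110:280],None,fx=4.5,fy=3.7*4.5/4.5*1.0,interpolation=cv2.INTER_CUBIC))
E
```

```text
[(175.5, 247.0, 11.10190200805664, 175.1373134328358, 246.65671641791045)] [(217.1785717010498, 279.5515880584717, 14.894797325134277, 217.14921090387375, 279.57532281205164)]
knob (array([0.49891773, 0.1829829 , 0.20104662]), [np.float64(0.0012779496564833473), np.float64(0.0012779496564832482)])
[(419.5, 262.0, 11.236202239990234, 419.55325443786984, 261.93491124260356)] [(393.68454933166504, 154.00643730163574, 10.140571594238281, 393.5974025974026, 154.22402597402598)]
feed (array([ 0.46811127, -0.20119871,  0.17890087]), [np.float64(0.0005196671054626842), np.float64(0.000519667105462634)])
wing [0.57770826 0.16215205 0.124     ] [0.57763086 0.1647321  0.124     ]
flat [0.55769416 0.24379334 0.124     ] [0.55771252 0.24701534 0.124     ]
```

View pics/topz.png

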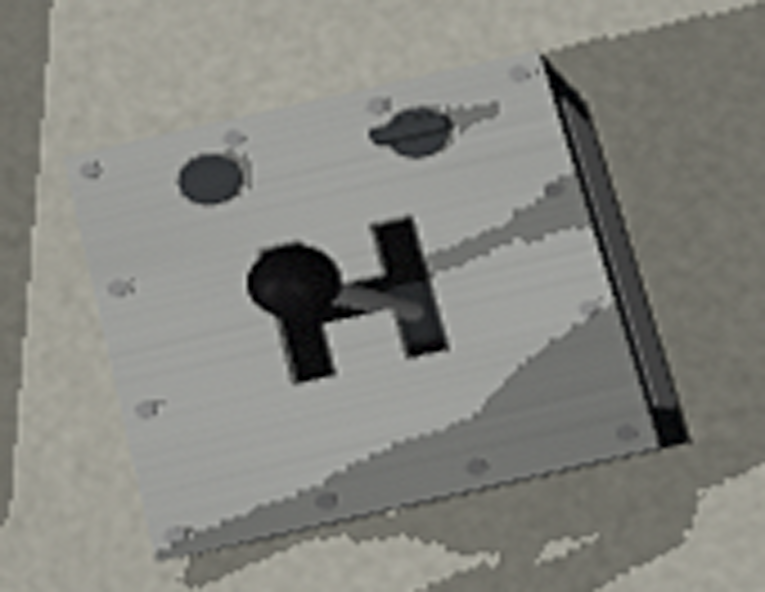

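```bash
cat >> h.py <<'E'
from scipy.spatial.transform import Rotation as Ro
def pose():
    s=env.get_state();return s,Ro.from_quat(np.roll(s["orientation"],-1)),np.array(s["tcp_pos"])
xs=np.array([.971,.237,0]);xs/=np.linalg.norm(xs);ys=np.array([-xs[1],xs[0],0]);C=np.array([.4978,.1874,0])
def goto(p,jaw):   # needed shift in tool axes (cm) and rotvec (deg)
    s,R,t=pose()
    G=Ro.from_matrix(np.c_[[0,0,-1],jaw,np.cross([0,0,-1],jaw)])
    w=(R.inv()*G).as_rotvec(degrees=True)
    print("clock",s["clock"],"tcp",t.round(4),"shift tool cm",(R.inv().apply(p-t)*100).round(2),"after-turn cm",(G.inv().apply(p-t)*100).round(2),"turn",w.round(2),"gap",s["finger_gap"],"F",np.round(s["wrist_force"],1),"q",np.round(s["joint_pos"],2))
def sel(p): d=np.array(p)-C;return np.array([d@xs,d@ys,d[2]])
E
python3 - <<'E'
from h import *
s,R,t=pose();print(R.as_matrix().round(3))
K=np.array([.499,.183,.26])
for j in(ys,-ys,xs,-xs): goto(K,j)
E
```

```text
[[-0.001  0.345  0.939]
 [-0.001  0.939 -0.345]
 [-1.    -0.001 -0.   ]]
clock 0.15 tcp [0.198  0.5394 0.2306] shift tool cm [ -2.91 -23.09  40.54] after-turn cm [ -2.94 -41.77  20.79] turn [-3.387e+01 -3.000e-02  7.000e-02] gap 0.08547824831464149 F [0.1 0.1 0.6] q [ 1.08  0.31  0.05  1.3  -0.    1.43]
clock 0.15 tcp [0.198  0.5394 0.2306] shift tool cm [ -2.91 -23.09  40.54] after-turn cm [ -2.94  41.77 -20.79] turn [1.4613e+02 9.0000e-02 4.0000e-02] gap 0.08547824831464149 F [0.1 0.1 0.6] q [ 1.08  0.31  0.05  1.3  -0.    1.43]
clock 0.15 tcp [0.198  0.5394 0.2306] shift tool cm [ -2.91 -23.09  40.54] after-turn cm [-2.94 20.79 41.77] turn [5.613e+01 3.000e-02 8.000e-02] gap 0.08547824831464149 F [0.1 0.1 0.6] q [ 1.08  0.31  0.05  1.3  -0.    1.43]
clock 0.15 tcp [0.198  0.5394 0.2306] shift tool cm [ -2.91 -23.09  40.54] after-turn cm [ -2.94 -20.79 -41.77] turn [-1.2387e+02 -9.0000e-02  3.0000e-02] gap 0.08547824831464149 F [0.1 0.1 0.6] q [ 1.08  0.31  0.05  1.3  -0.    1.43]
```

drive_tool(
  plan=[
    [[-0.6,0,0,-6.8,0,0,1],[-0.6,0,0,-6.8,0,0,1],[-0.6,0,0,-6.8,0,0,1],[-0.6,0,0,-6.8,0,0,1],[-0.6,0,0,-6.8,0,0,1]],
  ],
  squeeze=40,
)

```text
clock: 0.57
tcp_pos: [0.198, 0.5396, 0.2612]
orientation: [0.702, -0.088, 0.702, 0.087]
wrist_force: [0.3, -0.3, 0.9]
finger_gap: 0.0856
```

drive_tool(
  plan=[
    [[0,-2.8,1.4,0,0,0,1],[0,-2.8,1.4,0,0,0,1],[0,-2.8,1.4,0,0,0,1],[0,-2.8,1.4,0,0,0,1],[0,-2.8,1.4,0,0,0,1]],
  ],
)

```text
clock: 0.98
tcp_pos: [0.3001, 0.4194, 0.261]
orientation: [0.702, -0.086, 0.702, 0.085]
wrist_force: [0.5, 0.4, -0.1]
finger_gap: 0.0856
```

drive_tool(
  plan=[
    [[0,-2.8,1.4,0,0,0,1],[0,-2.8,1.4,0,0,0,1],[0,-2.8,1.4,0,0,0,1],[0,-2.8,1.4,0,0,0,1],[0,-2.8,1.4,0,0,0,1]],
  ],
)

```text
clock: 1.4
tcp_pos: [0.4017, 0.3001, 0.2611]
orientation: [0.702, -0.085, 0.702, 0.085]
wrist_force: [0.2, 1.0, -0.5]
finger_gap: 0.0855
```

drive_tool(
  plan=[
    [[0,-2.8,1.4,0,0,0,1],[0,-2.8,1.4,0,0,0,1],[0,-2.8,1.4,0,0,0,1],[0,-2.8,1.4,0,0,0,1],[0,-2.8,1.4,0,0,0,1]],
  ],
)

```text
clock: 1.82
tcp_pos: [0.5032, 0.1809, 0.2611]
orientation: [0.702, -0.085, 0.702, 0.085]
wrist_force: [-0.2, 1.0, 0.4]
finger_gap: 0.0851
```

```bash
python3 - <<'E'
from h import *
K=np.array([.499,.183,.182])
goto(K,ys)
cv2.imwrite("pics/w1.png",env.read_camera("wrist")[:,:,::-1])
E
```

```text
clock 1.8167 tcp [0.5032 0.1809 0.2611] shift tool cm [ 7.91  0.3  -0.35] after-turn cm [ 7.91  0.3  -0.35] turn [ 0.12 -0.03 -0.01] gap 0.08511956097078519 F [-0.2  1.   0.4] q [ 0.19  0.23  0.    1.35  0.   -0.05]
```

View pics/w1.png

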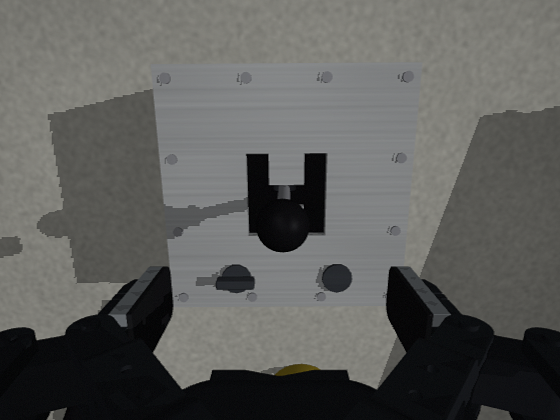

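The wrist view shows the knob at (283, 223). The winged plug is at (236, 279), on the −y (right) side, and the flat one is at (337, 278). The panel is square to the tool, so I'll descend and grip.

drive_tool(
  plan=[
    [[0.5,0.3,-0.35,0,0,0,1],[1.8,0,0,0,0,0,1],[2.0,0,0,0,0,0,1],[2.0,0,0,0,0,0,1],[1.6,0,0,0,0,0,1]],
  ],
)

```text
clock: 2.28
tcp_pos: [0.4969, 0.1849, 0.1805]
orientation: [0.701, -0.085, 0.703, 0.086]
wrist_force: [0.6, -0.1, 0.4]
finger_gap: 0.0855
```

drive_tool(
  plan=[
    [[0,0,0,0,0,0,0.4],[0,0,0,0,0,0,0.2],[0,0,0,0,0,0,0.1],[0,0,0,0,0,0,0],[0,0,0,0,0,0,0]],
  ],
  squeeze=40,
)

```text
clock: 2.7
tcp_pos: [0.4994, 0.1846, 0.184]
orientation: [0.703, -0.085, 0.701, 0.085]
wrist_force: [-0.7, 0.7, 2.1]
finger_gap: 0.0299
```

```bash
python3 - <<'E'
from h import *
goto(np.array([.499,.183,.182]),ys);print(sel(pose()[2]))
cv2.imwrite("pics/w2.png",env.read_camera("wrist")[:,:,::-1])
E
```

```text
clock 2.7 tcp [0.4994 0.1846 0.184 ] shift tool cm [ 0.2  -0.15 -0.08] after-turn cm [ 0.2  -0.15 -0.08] turn [0.14 0.17 0.02] gap 0.029891147607523597 F [-0.7  0.7  2.1] q [ 0.2   0.25 -0.16  1.16 -0.   -0.04]
[ 0.00090771 -0.00309555  0.18395363]
```

View pics/w2.png

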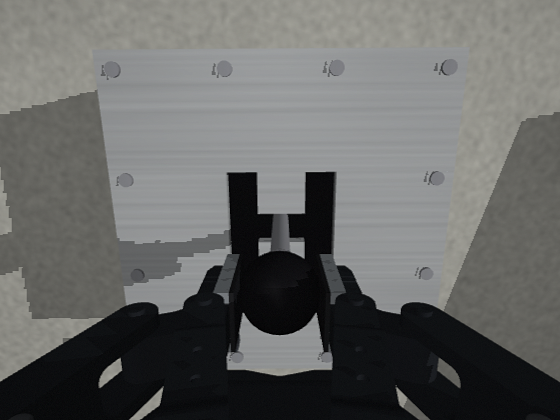

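drive_tool(
  plan=[
    [[0.05,-0.8,0,0,0,0,0],[0.05,-0.8,0,0,0,0,0],[0.1,-0.8,0,0,0,0,0],[0.15,-0.8,0,0,0,0,0],[0.15,-0.8,0,0,0,0,0]],
  ],
)

```text
clock: 3.17
tcp_pos: [0.5088, 0.146, 0.1784]
orientation: [0.703, -0.084, 0.701, 0.086]
wrist_force: [-0.7, 1.5, 11.5]
finger_gap: 0.0297
```

drive_tool(
  plan=[
    [[0,0,0,0,0,0,0],[0,0,0,0,0,0,0],[0,0,0,0,0,0,0],[0,0,0,0,0,0,0],[0,0,0,0,0,0,0]],
  ],
)

```text
clock: 3.58
tcp_pos: [0.5093, 0.1445, 0.1785]
orientation: [0.703, -0.085, 0.701, 0.084]
wrist_force: [0.0, -0.7, 5.7]
finger_gap: 0.0297
```

```bash
python3 - <<'E'
from h import *
s,R,t=pose();print(sel(t),s["finger_gap"],s["wrist_force"])
a=env.read_camera("wrist")[:,:,::-1];b=env.read_camera("side")[:,:,::-1]
cv2.imwrite("pics/w3.png",a);cv2.imwrite("pics/s3.png",b)
E
```

```text
[ 0.00095422 -0.04441391  0.17846172] 0.029679907705000407 [ 0.02044799 -0.6606085   5.69465536]
```

View pics/w3.png

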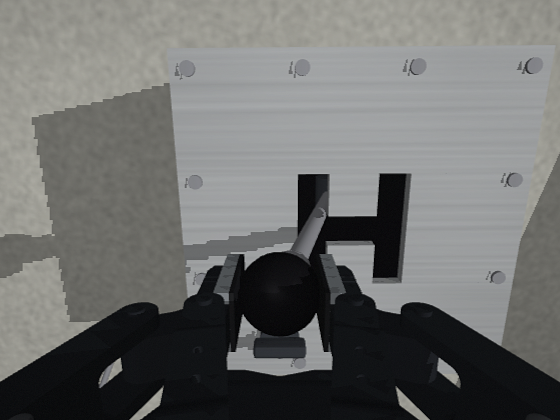

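View pics/s3.png

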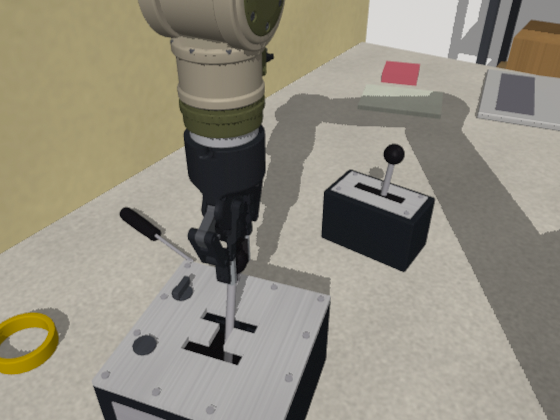

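drive_tool(
  plan=[
    [[0.0,0,1.0,0,0,0,0],[0.1,0,1.0,0,0,0,0],[0.15,0,1.0,0,0,0,0],[0.2,0,1.0,0,0,0,0],[0.25,0,1.0,0,0,0,0]],
  ],
)

```text
clock: 4.1
tcp_pos: [0.5572, 0.1564, 0.1709]
orientation: [0.702, -0.086, 0.702, 0.084]
wrist_force: [-2.6, 0.5, 4.8]
finger_gap: 0.0298
```

drive_tool(
  plan=[
    [[0.1,0,0.3,0,0,0,0],[0,0,0.2,0,0,0,0],[0,0,0,0,0,0,0],[0,0,0,0,0,0,0],[0,0,0,0,0,0,0]],
  ],
)

```text
clock: 4.52
tcp_pos: [0.56, 0.157, 0.1699]
orientation: [0.701, -0.086, 0.703, 0.084]
wrist_force: [-5.6, -1.9, 10.4]
finger_gap: 0.0292
```

```bash
python3 - <<'E'
from h import *
s,R,t=pose();print(sel(t),s["finger_gap"],s["wrist_force"])
a=env.read_camera("wrist")[:,:,::-1];b=env.read_camera("side")[:,:,::-1]
cv2.imwrite("pics/w4.png",a);cv2.imwrite("pics/s4.png",b)
E
```

```text
[ 0.05327021 -0.04426311  0.16986575] 0.02924227031004511 [-5.61889782 -1.87042137 10.43952787]
```

View pics/w4.png

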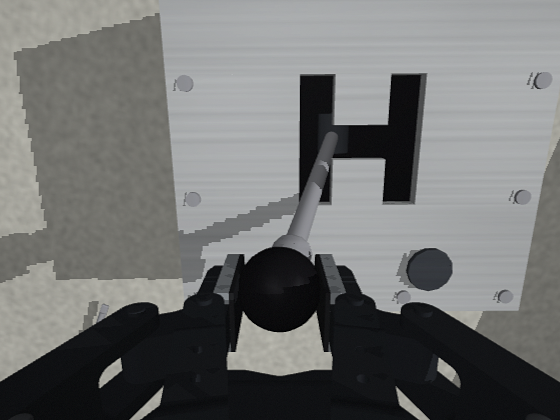

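View pics/s4.png

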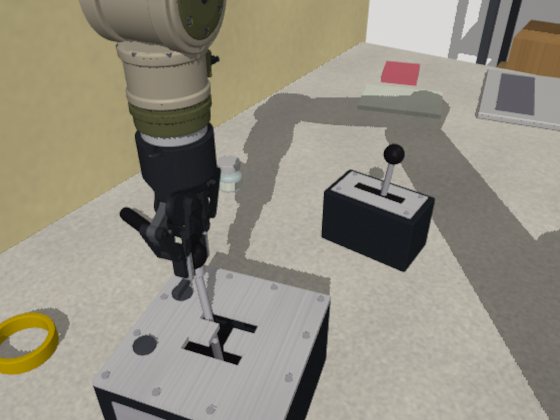

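drive_tool(
  plan=[
    [[0,0,0.3,0,0,0,0],[0,0,0,0,0,0,0],[0,0,0,0,0,0,0.5],[0,0,0,0,0,0,1],[0,0,0,0,0,0,1]],
  ],
)

```text
clock: 5.03
tcp_pos: [0.5646, 0.1588, 0.1689]
orientation: [0.702, -0.085, 0.702, 0.085]
wrist_force: [-0.3, 0.1, -0.7]
finger_gap: 0.0649
```

drive_tool(
  plan=[
    [[0,0,0,0,0,0,1],[0,0,0,0,0,0,1],[-0.5,0,0,0,0,0,1],[-1.5,0,0,0,0,0,1],[-2,0,0,0,0,0,1]],
  ],
)

```text
clock: 5.45
tcp_pos: [0.5633, 0.1592, 0.2083]
orientation: [0.701, -0.085, 0.703, 0.085]
wrist_force: [1.1, -0.2, -0.1]
finger_gap: 0.0857
```

drive_tool(
  plan=[
    [[-2.5,0,0,0,0,0,1],[-2.5,0,0,0,0,0,1],[-2,0,-2.5,0,0,0,1],[0,0,-3,0,0,0,1],[0,0,-3,0,0,0,1]],
  ],
)

```text
clock: 5.87
tcp_pos: [0.4822, 0.139, 0.2809]
orientation: [0.703, -0.085, 0.701, 0.085]
wrist_force: [-0.7, -0.2, -0.3]
finger_gap: 0.0853
```

```bash
python3 - <<'E'
from h import *
s,R,t=pose();print(sel(t),s["clock"],s["wrist_force"])
for n in("wrist","side","top"): cv2.imwrite(f"pics/{n}5.png",env.read_camera(n)[:,:,::-1])
E
```

```text
[-0.02660428 -0.04332868  0.28088297] 5.8667 [-0.73443363 -0.24766582 -0.25697736]
```

View pics/wrist5.png

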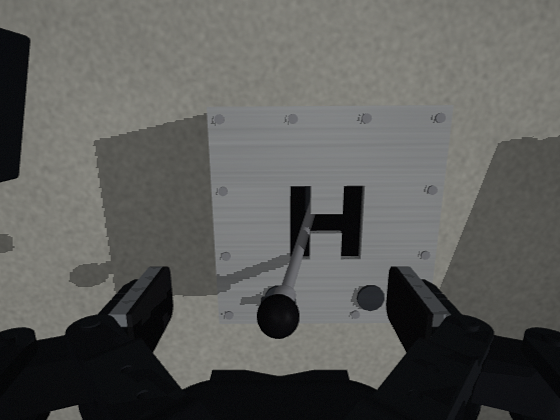

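View pics/side5.png

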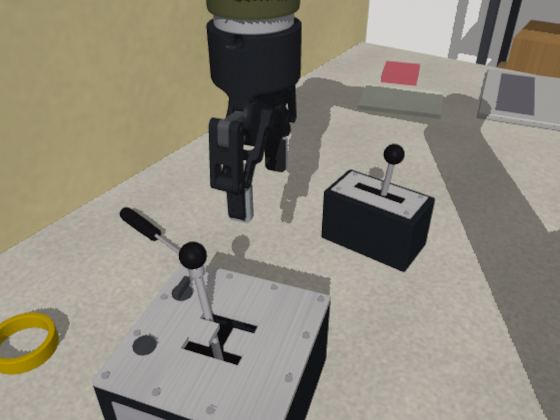

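View pics/top5.png

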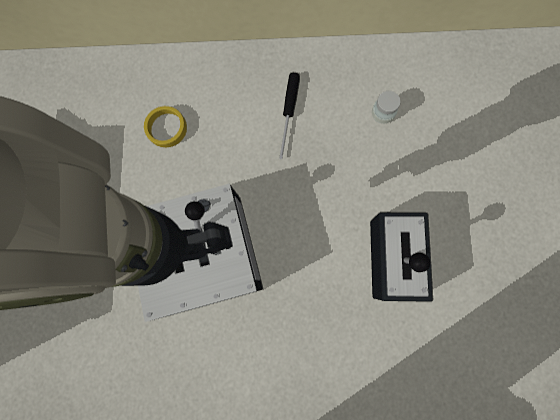

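Lever free in the forward right slot, gripper clear. Measuring the knob, using the side ray and the wrist ray where the top is crowded.

```bash
python3 - <<'E'
from h import *
s=cv2.imread("pics/side5.png");t=cv2.imread("pics/top5.png")
b=ball(s,(170,235,215,275));a=ball(t,(180,198,208,222));print(b,a)
p=plane("side",b[0][3:],.1875);print("side@z.1875",sel(p))
if a: q,r=tri(a[0][3:],b[0][3:]);print("tri",sel(q),r)
f=ball(s,(375,135,415,175));ft=ball(t,(400,240,440,280));q,r=tri(ft[0][3:],f[0][3:]);print("feed",q)
E
```

```text
[(192.29999923706055, 255.10000038146973, 13.345512390136719, 194.08590308370043, 254.04845814977975)] [(196.0, 210.47058868408203, 8.529512405395508, 196.1014492753623, 210.1304347826087)]
side@z.1875 [ 0.05166176 -0.04639711  0.1875    ]
tri [ 0.0510897  -0.04617299  0.18771213] [np.float64(0.0003945247215561689), np.float64(0.00039452472155627116)]
feed [ 0.46920102 -0.20780494  0.17607005]
```

The feed knob's reading differs by 7 mm from the first, so I'm checking whether that's only the mask.

```bash
python3 - <<'E'
from h import *
for k in("0","5"):
    s=cv2.imread(f"pics/side{k}.png");t=cv2.imread(f"pics/top{k}.png")
    print(ball(s,(375,135,415,175)),ball(t,(400,240,440,280)),ball(t,(404,247,429,280),30))
a,b=[cv2.imread(f"pics/side{k}.png")[130:215,340:430] for k in "05"]
c,d=[cv2.imread(f"pics/top{k}.png")[205:305,365:440] for k in "05"]
o=[cv2.resize(i,(380,290),interpolation=cv2.INTER_CUBIC) for i in(a,b,c,d)]
cv2.imwrite("pics/cmp.png",np.vstack([np.hstack(o[:2]),np.hstack(o[2:])]))
E
```

```text
[(393.68454933166504, 154.00643730163574, 10.140571594238281, 393.5974025974026, 154.22402597402598)] [(419.5, 262.0, 11.236202239990234, 419.55325443786984, 261.93491124260356)] [(416.0, 266.0, 16.970661163330078, 416.51842751842753, 263.85995085995086)]
[(393.5, 153.5, 9.823541641235352, 393.6048109965636, 153.8591065292096)] [(423.5, 262.0, 8.01570987701416, 423.5738636363636, 261.98295454545456)] [(404.0, 270.5, 7.500100135803223, 406.6136363636364, 270.5)]
```

View pics/cmp.png

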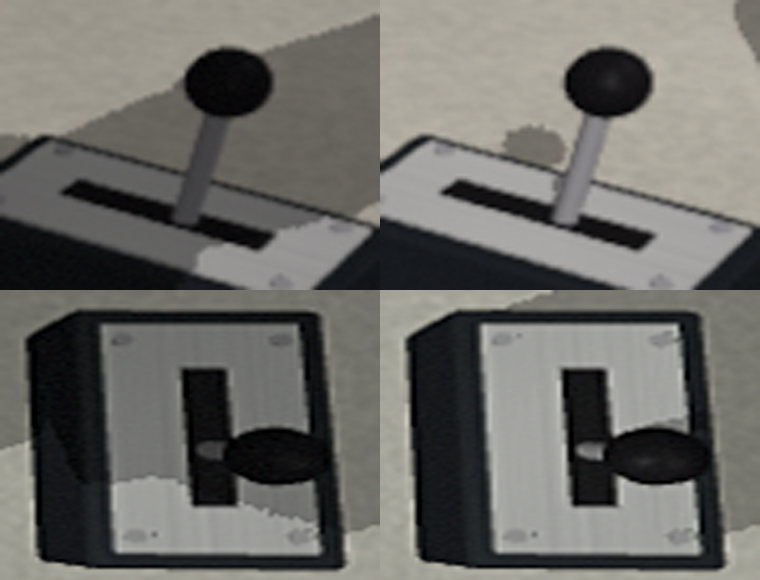

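The before and after crops show the feed lever in the same place. The 7 mm came from a lighting change that shrank the mask. Handing in.

```bash
python3 -c "
from workcell import env
print(env.hand_in(), env.get_state()['clock'])"
```

```text
the job is handed in; nothing more can be done
the job is handed in; nothing more can be done
```

I shifted the drive selector into the forward slot that points at the winged plug and let go, and the job is handed in. I gripped the knob, moved it right from neutral into line with that slot, then fully forward to the end stop. I then opened the fingers, lifted clear and backed off, with the robot's clock at about 6 s.

- **Lever position:** after release, the knob triangulates to x = +51 mm, y = −46 mm, z = 188 mm in the selector's frame, with the two camera rays 0.4 mm off the fitted point. This is the fully forward position in the winged-plug slot.
- **Robot clear:** the gripper is above and behind the knob, and the wrist force is under 1 N. While gripping, the highest force I read was about 12 N.
- **Feed lever:** one check disagreed. The automatic reading of its knob came out 7 mm from the first one. The before and after pictures show it in the same place; the changed shadow had shrunk the colour mask.

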